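Change the sample tube on the balance's sloped cradle

TASK

Change the sample on the balance: take the yellow-capped tube off the sloped cradle and lay it in the empty bench rest, then lay the blue-capped tube in both notches of the cradle with its cap at the uphill end, and finally press the green key only until it clicks, not down to its stop, and let it come up. Set the tubes down gently, without letting them fall, and leave the red-capped tube and the bottles and vessels where they are.

Things in the scene. Friction and masses are not known exactly. Their poses are not given: they have to be found in the camera images.
- tube_yellow: closed rigid sample tube, 116 mm long, about 50 g: frosted body 28 mm in diameter, yellow cap 33 mm in diameter over the last 15 mm. Origin at mid-length on its axis; x along the tube towards the cap (foot at -58 mm, cap +43 to +58 mm); roll about x means nothing. Starts on the balance's cradle, cap uphill.
- tube_blue: closed rigid sample tube, 116 mm long, about 50 g: frosted body 28 mm in diameter, blue cap 33 mm in diameter over the last 15 mm. Origin at mid-length on its axis; x along the tube towards the cap (foot at -58 mm, cap +43 to +58 mm); roll about x means nothing. Starts lying level in one of the bench rests.
- tube_red: closed rigid sample tube, 116 mm long, about 50 g: frosted body 28 mm in diameter, red cap 33 mm in diameter over the last 15 mm. Origin at mid-length on its axis; x along the tube towards the cap (foot at -58 mm, cap +43 to +58 mm); roll about x means nothing. Lies level in a third bench rest; leave it alone.
- tube_blue_cap (a point): middle of the top face of the blue cap, at x = +58 mm of the blue-capped tube
- balance: white balance, fixed, 240 x 170 mm, 72 mm high at the back and 45 mm at its front keypad; steel pan, top 81 mm above the table, with a 14 mm post that carries the cradle. Origin on the table under its middle; x towards its back, roughly away from the robot.
- cradle: narrow black cradle. Origin: middle of the axis of a tube well placed in it, 146 mm above the table; x along the tube, uphill, 0.35 rad above level; y level. Two V notches, 6 mm thick, 36 mm wide, at x = -32 and +32 mm, open between but for a 12 mm wide spine 27 mm below the axis; a stop plate at the low end, face at x = -65 mm, 7 mm clear of a centred tube's foot.
- rest_free: grey fixed bench rest, empty at the start; base 90 x 36 x 6 mm, two V notches (6 mm thick, 36 mm wide, 32 mm either side of the middle, open between) that carry a tube level along its x axis, either way round, the tube's axis 36 mm above the table. Origin under its middle, on the table. The rests of the blue and red tubes are the same.
- tare_key_top (a point): middle of the top of the green dome key, 22 x 22 mm, facing up at the front of the balance, 61.5 mm above the table, 16 mm above its keypad. Pressed, its force climbs to about 5 N at 2 mm, falls (the click) to about 1 N at 4.7 mm, then climbs again to 4.4 N at 6 mm; solid at 7.2 mm. It springs back. Clicked once 2.2 mm down; 6 mm is too far.
- amber_bottle_top (a point): amber glass bottle, 64 mm in diameter, 160 mm tall, standing among the rests, not to be disturbed; this point is on its axis 150 mm up
- beaker_mid (a point): glass beaker, 60 mm in diameter, 70 mm tall; point half-way up
- jar_mid (a point): white jar with a green lid, 44 mm in diameter, 50 mm tall; point half-way up
Things that resemble listed ones, but are neither listed nor needed, are in the scene too. Leave any orange or purple look-alike of the tube_yellow alone.

How it is judged:
By the outcome, as a careful person would: the job done as asked, in the order asked, and still so for the second after the job is handed in, with the robot touching nothing.
It also fails if it takes over 67 s, if anything falls off the work surface, if the arm or the gripper's body presses on something with over 40 N, if the wrist force passes 120 N, or if a joint passes its speed limit or range.

ROBOT

A 7-joint arm with a two-finger parallel gripper is mounted at the origin on the work surface. World frame = base frame: x ahead of the robot, y to its left, z up, the work surface at z = 0. Lengths are in m, angles in rad, forces in N, time in s.
With the tool pointing down it reaches from about 0.425 to 0.8 m from the base axis. Payload 8.3 kg.
Tool frame: the origin (TCP) lies at the very end of the fingers, on their centre line; the grasp point (between the pads) lies 19 mm behind it (ctrl.hold_point_z is the z of the grasp point in the tool frame, in m); z points along the fingers, y is the line along which they close (so a half turn about z gives the same grasp; the last joint's range is limited). The gripper opens to 85 mm and grips with 20 to 120 N. Pads are 22 mm wide; open, the fingers measure 114 mm over their backs; the gripper's body (76 mm by 85 mm) begins 54 mm behind the grasp point. The pads swing forward as they close: fully open they stand 13 mm farther back than shut.
Start: joints at [1.254, 0.383, 0.016, 1.37, -0.006, 1.388, -0.046], TCP at [0.157, -0.605, 0.231] pointing down, gripper open.
Joint ranges: [-2.95, 2.95], [-0.25, 2.06], [-1.52, 1.56], [0.18, 2.33], [-1.44, 4.58], [0.02, 2.06], [-3.01, 3.01]. Speed limits (rad/s): [2.39, 2.39, 3.01, 3.01, 3.14, 3.14, 3.14].

INTERFACE

Orientations are given as a 3x3 rotation matrix whose columns are the frame's x, y, z axes.
In Python, from bench import status, vision, workorder, cut_out, pinpoint, ctrl gives the robot as it stands.
- The arm moves only by the shell command python3 -m crank 'ROWS'. ROWS is JSON, a list of rows, each an object of numbers: "tx", "ty", "tz": the shift along the tool's x, y, z in cm; "turn": the turn about the tool's z in units of 5 degrees (1.0 is 5 degrees); "claw": the finger opening in cm, from 0 to 8.54. A call has 1 to 12 rows; each row is the pose to reach, as a shift and turn from the pose commanded when the call began, along the tool's axes at that moment; what a row does not reach only later rows make up. A row lasts 1/10 s, in which the tool goes at most 50 mm and 8.59 degrees, less where a joint would pass 70% of its speed; a pose out of reach is approached as far as the arm can. A call with a gripper value outside its range is refused whole. The fingers move at their own pace and stop on an object; the grip force is fixed at half the most. Time passes only in rows, so rows that repeat a pose let the fingers close. It gives the time, the measured TCP pose, the force, the opening and the grip force at its end, in the units of the state.
- status.observe(): the state, without advancing time (a new reading comes with each control period).
- vision.capture(name): name is "side" or "top" or "wrist"; returns the picture (480x640x3 uint8, blue, green, red); there is no depth.
- vision.get_calibration(name): a dict with "mtx" (3x3 intrinsics, pixels), "extrinsics" (4x4, takes a point from camera to world coordinates). Camera axes: x right, y up, looking along -z (the intrinsics and any distortion apply to the point x, -y, -z); pixel columns grow to the right and rows downward; lengths in m; the calibration is good to about 2 mm. A picture is of the moment at which its call begins: read the wrist's pose just before it. get_calibration takes no time and is no camera call; for the wrist camera it gives the pose at the moment of the call.
- workorder.sign_off(): hands the job in; it is judged then, once.
Trained networks look in the newest picture that a camera, given by its name, has taken for a name from the list of things; names that differ only in an ending like _2 or _b are one class to them, and where a whole thing is asked for, a point or a joint stands for the part that bears it (a point fixed in the world has none). Each returns a list of dicts, best first, with "confidence" (0 to 1); they miss things now and then, are a little off and sometimes report something else, mostly with a low value. They report only what shows in the picture. A call takes as long as a camera call. They do not tell look-alikes from the thing itself.
- cut_out(camera, name): "region" (480x640 bool, what is visible of it).
- pinpoint(camera, name): "location" ([x, y, z] in m, in world coordinates, good to about 4 mm: a listed point, or the origin of a listed thing).
The state is a dict: "time_s": time; "joints": joint angles; "joint_vel": joint speeds; "joint_torque": joint torques, N m; "ee_pos": TCP position; "eef_rot": TCP orientation; "force": force on the tool from outside, world axes, zero at the start; "moment": the same for the moment, N m; "finger_gap": finger opening in m; "gripper_force": force on a finger pad.
Only numpy, scipy, OpenCV 4.12 (cv2) and the standard library are available. Lean on these libraries where they do the work, as an engineer would, in place of code of your own. Each camera call takes 0.05 s, during which the arm holds its last target. There are 200 camera calls.

## Working session

There is one attempt and no reset: what is moved stays moved. The work goes in short steps, Python scripts to look and compute and a shell command to move; the robot and the scene stay as the last step left them, time stands still between calls to the robot, and variables do not carry over. Pictures are saved under pics/ and viewed, at most 13 in all, crops included, and the job is handed in when it is done.

```bash
mkdir -p pics; ls; cat > h.py <<'E'
import numpy as np, cv2
from bench import status, vision, workorder, cut_out, pinpoint, ctrl
E
python3 - <<'E'
from h import *
s=status.observe();print(s['time_s'],s['ee_pos'],np.round(s['eef_rot'],3).tolist(),s['finger_gap'],ctrl.hold_point_z)
for c in ['top','side']:
    im=vision.capture(c);cv2.imwrite(f'pics/{c}0.png',im)
    k=vision.get_calibration(c);print(c,np.round(k['mtx'],1).tolist(),np.round(k['extrinsics'],3).tolist(),[x for x in k])
    for n in ['tube_yellow','tube_blue','tube_red','tube_blue_cap','balance','cradle','rest_free','tare_key_top','amber_bottle_top','beaker_mid','jar_mid']:
        print(n,[(np.round(r['location'],3).tolist(),round(r['confidence'],2)) for r in pinpoint(c,n)][:5])
print(status.observe()['time_s'])
E
```

```text
pics
0.0 [ 0.15684387 -0.60447534  0.23026301] [[0.968, 0.251, -0.001], [0.251, -0.968, 0.002], [-0.0, -0.002, -1.0]] 0.08567590913221267 -0.0187
top [[489.4, 0.0, 319.3], [0.0, 489.4, 233.2], [0.0, 0.0, 1.0]] [[0.017, 0.994, -0.109, 0.364], [-1.0, 0.017, -0.002, -0.022], [-0.0, 0.109, 0.994, 1.437], [0.0, 0.0, 0.0, 1.0]] ['mtx', 'extrinsics']
tube_yellow [([0.581, 0.008, 0.152], 0.92), ([0.322, -0.111, 0.012], 0.87), ([0.575, -0.181, 0.016], 0.63), ([0.543, 0.011, 0.0], 0.25)]
tube_blue [([0.614, 0.289, 0.037], 0.71)]
tube_red [([0.399, 0.304, 0.038], 0.9)]
tube_blue_cap [([0.667, 0.318, 0.035], 0.83)]
balance [([0.542, 0.011, -0.001], 0.92)]
cradle [([0.579, 0.009, 0.15], 0.46)]
rest_free [([0.617, -0.316, -0.002], 0.56)]
tare_key_top [([0.453, -0.002, 0.063], 0.63)]
amber_bottle_top [([0.418, -0.299, 0.149], 0.9)]
beaker_mid []
jar_mid [([0.537, 0.473, 0.024], 0.58), ([0.578, 0.013, 0.151], 0.47)]
side [[547.5, 0.0, 320.4], [0.0, 547.5, 243.5], [0.0, 0.0, 1.0]] [[-0.967, 0.154, -0.202, 0.214], [-0.253, -0.519, 0.816, 1.155], [0.021, 0.841, 0.541, 0.88], [0.0, 0.0, 0.0, 1.0]] ['mtx', 'extrinsics']
tube_yellow [([0.623, -0.319, -0.003], 0.72), ([0.576, -0.18, 0.02], 0.68), ([0.578, 0.008, 0.145], 0.59), ([0.325, -0.109, 0.015], 0.55)]
tube_blue [([0.617, 0.288, 0.04], 0.95)]
tube_red [([0.399, 0.306, 0.032], 0.8)]
tube_blue_cap [([0.663, 0.313, 0.04], 0.56), ([0.541, 0.469, 0.028], 0.21)]
balance [([0.541, 0.007, -0.003], 0.65)]
cradle [([0.576, 0.015, 0.146], 0.58)]
rest_free [([0.619, -0.315, -0.0], 0.82)]
tare_key_top [([0.454, 0.0, 0.06], 0.53)]
amber_bottle_top [([0.422, -0.298, 0.15], 0.63)]
beaker_mid [([0.494, -0.448, 0.035], 0.97)]
jar_mid [([0.539, 0.463, 0.027], 0.58)]
1.2
```

View pics/top0.png

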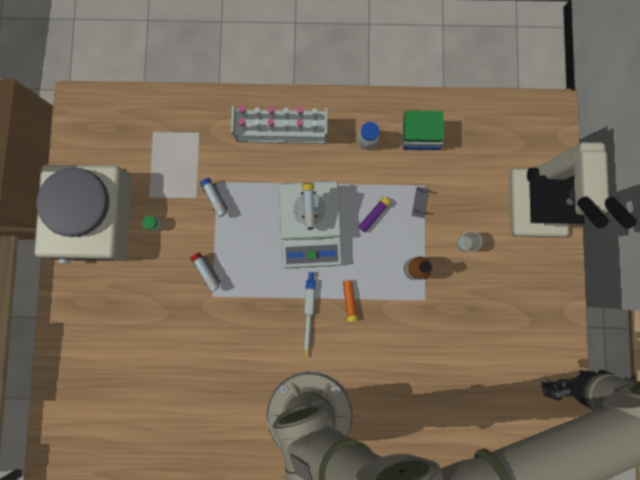

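View pics/side0.png

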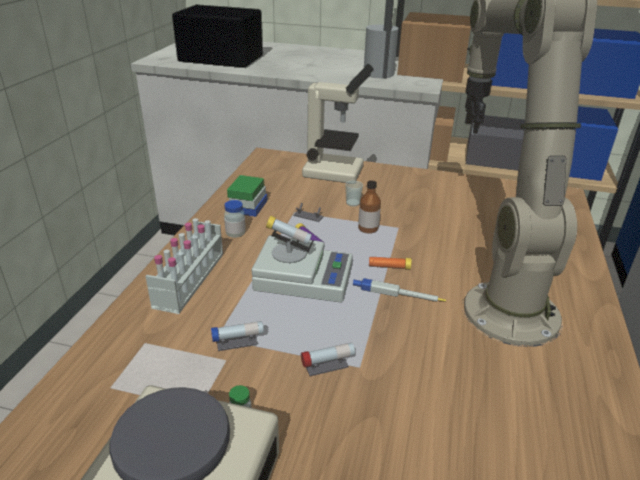

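The top view shows the yellow tube on the cradle at (309,205), blue at (214,197), red at (205,271) and the free rest at (420,201), with the amber bottle at (420,268). The side view agrees. Next I'll look at the rest and the cradle from near with the wrist camera.

```bash
cat >> h.py <<'E'
def go(x,y,z,yaw=None,hold=False):
    """print shift to TCP target (hold: target for grasp point); yaw deg of tool x, mod 180"""
    s=status.observe();R=np.array(s['eef_rot']);p=np.array(s['ee_pos'])
    t=np.array([x,y,z-(0.0187 if hold else 0)])
    d=R.T@(t-p)*100
    y0=np.degrees(np.arctan2(R[1,0],R[0,0]))
    tu=0 if yaw is None else -(((yaw-y0)+90)%180-90)/5
    print('t=%.2f yaw=%.1f j7=%.2f'%(s['time_s'],y0,s['joints'][6]),'tx %.2f ty %.2f tz %.2f turn %.2f'%(*d,tu))
def ray(cam,uv,z,K=None):
    k=K or vision.get_calibration(cam);E=np.array(k['extrinsics']);M=np.array(k['mtx'])
    uv=np.atleast_2d(uv).astype(float)
    d=np.c_[(uv[:,0]-M[0,2])/M[0,0],-(uv[:,1]-M[1,2])/M[1,1],-np.ones(len(uv))]@E[:3,:3].T
    return E[:3,3]+d*((z-E[2,3])/d[:,2])[:,None]
def axis(cam,name,z,i=0):
    """mask of thing projected on plane z: centre, yaw, extents"""
    out=[]
    for r in cut_out(cam,name):
        v,u=np.nonzero(r['region']);
        if len(u)<20: continue
        P=ray(cam,np.c_[u,v],z)[:,:2].astype(np.float32);c,sz,a=cv2.minAreaRect(P)
        w,V=np.linalg.eigh(np.cov(P.T));out.append((round(r['confidence'],2),np.round(c,3).tolist(),np.round(sz,3).tolist(),'yaw %.1f rect %.1f'%(np.degrees(np.arctan2(V[1,1],V[0,1]))%180,a),len(u)))
    return out
E
python3 - <<'E'
from h import *
go(.62,-.316,.28)
E
```

```text
t=1.20 yaw=14.5 j7=-0.05 tx 52.08 ty -16.35 tz -4.87 turn 0.00
```

```bash
python3 -m crank '[{"tx":20,"ty":-6,"tz":-5},{"tx":20,"ty":-6,"tz":-5},{"tx":20,"ty":-6,"tz":-5},{"tx":20,"ty":-6,"tz":-5},{"tx":20,"ty":-6,"tz":-5},{"tx":52,"ty":-16.4,"tz":-5},{"tx":52,"ty":-16.4,"tz":-5},{"tx":52,"ty":-16.4,"tz":-5},{"tx":52,"ty":-16.4,"tz":-5},{"tx":52,"ty":-16.4,"tz":-5},{"tx":52,"ty":-16.4,"tz":-5},{"tx":52,"ty":-16.4,"tz":-5}]' | tail -c 600; python3 -m crank '[{"tx":0},{"tx":0},{"tx":0}]' | tail -c 400
python3 - <<'E'
from h import *
im=vision.capture('wrist');cv2.imwrite('pics/w1.png',im)
print([(np.round(r['location'],3).tolist(),round(r['confidence'],2)) for r in pinpoint('wrist','rest_free')])
for z in (0.003,0.03): print(axis('wrist','rest_free',z))
go(.579,.009,.28)
E
```

```text
[]
[]
[]
t=1.40 yaw=14.5 j7=-0.05 tx 56.27 ty -48.83 tz -4.87 turn 0.00invalid input
invalid input
```

View pics/w1.png

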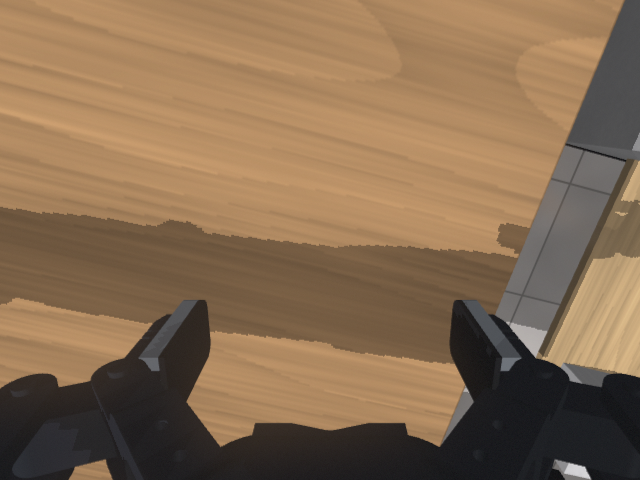

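The picture shows only bare table, because the arm has not moved (move refused). I'll give every key in each row.

```bash
python3 -m crank '[{"tx":26,"ty":-8,"tz":-5,"turn":0,"claw":8.5},{"tx":26,"ty":-8,"tz":-5,"turn":0,"claw":8.5},{"tx":26,"ty":-8,"tz":-5,"turn":0,"claw":8.5},{"tx":26,"ty":-8,"tz":-5,"turn":0,"claw":8.5},{"tx":52,"ty":-16.4,"tz":-5,"turn":0,"claw":8.5},{"tx":52,"ty":-16.4,"tz":-5,"turn":0,"claw":8.5},{"tx":52,"ty":-16.4,"tz":-5,"turn":0,"claw":8.5},{"tx":52,"ty":-16.4,"tz":-5,"turn":0,"claw":8.5},{"tx":52,"ty":-16.4,"tz":-5,"turn":0,"claw":8.5},{"tx":52,"ty":-16.4,"tz":-5,"turn":0,"claw":8.5},{"tx":52,"ty":-16.4,"tz":-5,"turn":0,"claw":8.5},{"tx":52,"ty":-16.4,"tz":-5,"turn":0,"claw":8.5}]' | tail -c 700
```

```text
time_s: 2.6
ee_pos: [0.6248, -0.3072, 0.2795]
eef_rot: [[0.965, 0.262, 0.001], [0.262, -0.965, 0.006], [0.002, -0.005, -1.0]]
force: [-1.3, 0.9, -1.0]
finger_gap: 0.0851
gripper_force: 0.0
```

```bash
python3 - <<'E'
from h import *
im=vision.capture('wrist');cv2.imwrite('pics/w2.png',im)
print(status.observe()['ee_pos'])
print([(np.round(r['location'],3).tolist(),round(r['confidence'],2)) for r in pinpoint('wrist','rest_free')])
for z in (0.003,0.03): print(axis('wrist','rest_free',z))
go(.579,.009,.28)
E
```

```text
[ 0.62223364 -0.31090516  0.27983067]
[([0.621, -0.316, -0.002], 0.83)]
[(0.9, [0.613, -0.328], [0.043, 0.091], 'yaw 168.9 rect 79.1', 3132)]
[(0.9, [0.617, -0.327], [0.041, 0.086], 'yaw 168.8 rect 79.0', 3132)]
t=2.80 yaw=14.5 j7=-0.95 tx 4.32 ty -32.53 tz 0.10 turn 0.00
```

View pics/w2.png

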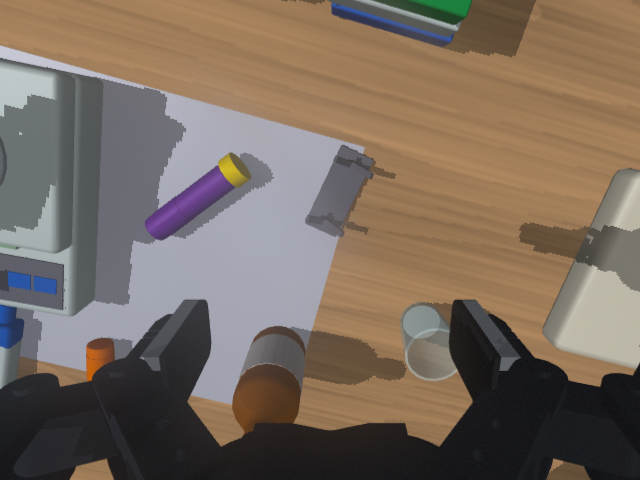

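The free rest shows at (340,190), its long axis leaning to the upper right, with the bottle at (270,380) and the beaker at (430,345) well clear. The arm was still settling during that capture, so I'll measure again now it's still, then move over the cradle.

```bash
python3 - <<'E'
from h import *
vision.capture('wrist')
print(status.observe()['ee_pos'])
print([(np.round(r['location'],3).tolist(),round(r['confidence'],2)) for r in pinpoint('wrist','rest_free')])
print(axis('wrist','rest_free',.006))
go(.54,.009,.29,0)
E
python3 -m crank '[{"tx":0.5,"ty":-33,"tz":-1,"turn":2.9,"claw":8.5},{"tx":0.5,"ty":-33,"tz":-1,"turn":2.9,"claw":8.5},{"tx":0.5,"ty":-33,"tz":-1,"turn":2.9,"claw":8.5},{"tx":0.5,"ty":-33,"tz":-1,"turn":2.9,"claw":8.5},{"tx":0.5,"ty":-33,"tz":-1,"turn":2.9,"claw":8.5},{"tx":0.5,"ty":-33,"tz":-1,"turn":2.9,"claw":8.5},{"tx":0.5,"ty":-33,"tz":-1,"turn":2.9,"claw":8.5},{"tx":0.5,"ty":-33,"tz":-1,"turn":2.9,"claw":8.5},{"tx":0.5,"ty":-33,"tz":-1,"turn":2.9,"claw":8.5},{"tx":0.5,"ty":-33,"tz":-1,"turn":2.9,"claw":8.5},{"tx":0.5,"ty":-33,"tz":-1,"turn":2.9,"claw":8.5}]' | head -2
python3 - <<'E'
from h import *
im=vision.capture('wrist');cv2.imwrite('pics/w3.png',im)
print(status.observe()['ee_pos'])
for n in ('tube_yellow','cradle','tare_key_top'):print(n,[(np.round(r['location'],3).tolist(),round(r['confidence'],2)) for r in pinpoint('wrist',n)])
print(axis('wrist','tube_yellow',.146)); print(axis('wrist','tare_key_top',.06),axis('wrist','balance',.06))
E
```

```text
[ 0.6180489  -0.3173063   0.28157141]
[([0.623, -0.314, 0.002], 0.77)]
[(0.76, [0.62, -0.318], [0.044, 0.09], 'yaw 170.1 rect 79.6', 3144)]
t=2.95 yaw=14.4 j7=-0.95 tx 0.56 ty -33.55 tz -0.85 turn 2.88
time_s: 4.05
ee_pos: [0.5412, 0.003, 0.2912]
[0.54122679 0.00336619 0.2911496 ]
tube_yellow [([0.577, -0.176, 0.011], 0.96), ([0.324, -0.11, 0.016], 0.96), ([0.582, 0.01, 0.148], 0.95)]
cradle [([0.581, 0.011, 0.148], 0.55)]
tare_key_top [([0.455, 0.002, 0.063], 0.86)]
[(0.81, [0.583, 0.015], [0.117, 0.035], 'yaw 4.6 rect 2.3', 7019), (0.65, [0.414, -0.072], [0.094, 0.023], 'yaw 9.4 rect 10.4', 2414), (0.55, [0.591, -0.121], [0.024, 0.084], 'yaw 140.0 rect 51.3', 3739)]
[(0.95, [0.455, 0.004], [0.025, 0.023], 'yaw 10.9 rect 4.3', 516), (0.35, [0.429, -0.285], [0.124, 0.062], 'yaw 39.7 rect 53.2', 4611)] [(0.68, [0.547, 0.011], [0.233, 0.174], 'yaw 4.1 rect 4.3', 39159)]
```

View pics/w3.png

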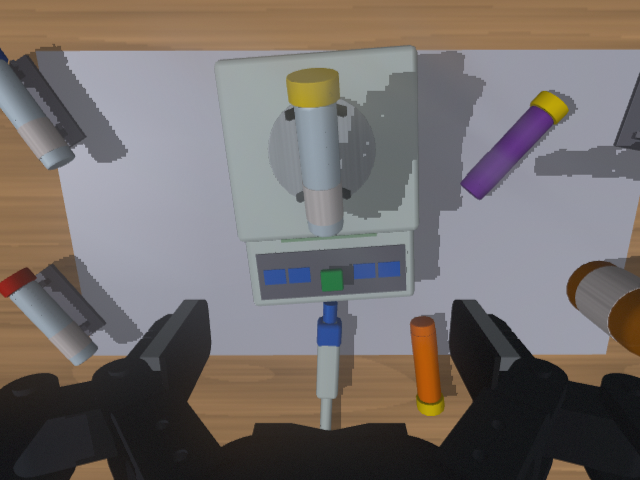

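The yellow tube lies on the cradle, cap uphill at (314,85) and foot at (325,225), and the key is at (332,280). The balance yaw is about 4.3° and the cradle is at about (0.580, 0.010). Descending over the tube now.

```bash
python3 - <<'E'
from h import *
go(.580,.010,.146,4.3,True)
E
python3 -m crank '[{"tx":3.9,"ty":-0.7,"tz":5,"turn":-0.9,"claw":8.5},{"tx":3.9,"ty":-0.7,"tz":8,"turn":-0.9,"claw":8.5},{"tx":3.9,"ty":-0.7,"tz":8,"turn":-0.9,"claw":8.5},{"tx":3.9,"ty":-0.7,"tz":8,"turn":-0.9,"claw":8.5},{"tx":3.9,"ty":-0.7,"tz":12,"turn":-0.9,"claw":8.5},{"tx":3.9,"ty":-0.7,"tz":16.4,"turn":-0.9,"claw":8.5},{"tx":3.9,"ty":-0.7,"tz":16.4,"turn":-0.9,"claw":8.5},{"tx":3.9,"ty":-0.7,"tz":16.4,"turn":-0.9,"claw":8.5},{"tx":3.9,"ty":-0.7,"tz":16.4,"turn":-0.9,"claw":8.5}]'
python3 - <<'E'
from h import *
vision.capture('wrist')
for n in ('tube_yellow','cradle'):print(n,[(np.round(r['location'],3).tolist(),round(r['confidence'],2)) for r in pinpoint('wrist',n)])
go(.580,.010,.146,4.3,True)
E
```

```text
t=4.40 yaw=0.0 j7=-1.69 tx 3.89 ty -0.51 tz 16.39 turn -0.85
time_s: 5.3
ee_pos: [0.5821, 0.0122, 0.1313]
eef_rot: [[0.997, 0.079, 0.005], [0.079, -0.997, 0.0], [0.005, 0.0, -1.0]]
force: [0.4, 0.6, 0.1]
finger_gap: 0.0848
gripper_force: 0.0
tube_yellow [([0.581, 0.01, 0.146], 0.74), ([0.576, -0.176, 0.011], 0.59)]
cradle []
t=5.45 yaw=4.5 j7=-1.66 tx -0.17 ty 0.21 tz 0.27 turn 0.05
```

```bash
python3 -m crank '[{"tx":0,"ty":0.1,"tz":0,"turn":0,"claw":8.5},{"tx":0,"ty":0.1,"tz":0,"turn":0,"claw":2},{"tx":0,"ty":0.1,"tz":0,"turn":0,"claw":2},{"tx":0,"ty":0.1,"tz":0,"turn":0,"claw":2},{"tx":0,"ty":0.1,"tz":0,"turn":0,"claw":2},{"tx":0,"ty":0.1,"tz":0,"turn":0,"claw":2},{"tx":0,"ty":0.1,"tz":0,"turn":0,"claw":2},{"tx":0,"ty":0.1,"tz":0,"turn":0,"claw":2}]'
```

```text
time_s: 6.25
ee_pos: [0.5803, 0.01, 0.1276]
eef_rot: [[0.997, 0.078, 0.0], [0.078, -0.997, -0.001], [0.0, 0.001, -1.0]]
force: [-0.8, -5.1, 3.8]
finger_gap: 0.0263
gripper_force: 58.9
```

```bash
python3 -m crank '[{"tx":0,"ty":0.1,"tz":-2,"turn":0,"claw":2},{"tx":0,"ty":0.1,"tz":-5,"turn":0,"claw":2},{"tx":0,"ty":0.1,"tz":-9,"turn":0,"claw":2},{"tx":0,"ty":0.1,"tz":-12,"turn":0,"claw":2},{"tx":0,"ty":0.1,"tz":-12,"turn":0,"claw":2},{"tx":0,"ty":0.1,"tz":-12,"turn":0,"claw":2}]'
python3 - <<'E'
from h import *
go(.621,-.316,.16,-10,True)
E
```

```text
time_s: 6.85
ee_pos: [0.5804, 0.011, 0.2474]
eef_rot: [[0.997, 0.08, 0.001], [0.08, -0.997, 0.001], [0.001, -0.001, -1.0]]
force: [-1.1, -0.6, -0.7]
finger_gap: 0.0262
gripper_force: 58.9
t=6.85 yaw=4.6 j7=-1.64 tx 1.41 ty 32.93 tz 10.59 turn 2.92
```

```bash
python3 -m crank '[{"tx":0.2,"ty":4,"tz":0,"turn":0.5,"claw":2},{"tx":0.4,"ty":8,"tz":0,"turn":1,"claw":2},{"tx":0.6,"ty":12,"tz":0,"turn":1.5,"claw":2},{"tx":0.8,"ty":16,"tz":0,"turn":2,"claw":2},{"tx":1,"ty":20,"tz":0,"turn":2.5,"claw":2},{"tx":1.2,"ty":24,"tz":0,"turn":2.9,"claw":2},{"tx":1.4,"ty":28,"tz":0,"turn":2.9,"claw":2},{"tx":1.4,"ty":31,"tz":2,"turn":2.9,"claw":2},{"tx":1.4,"ty":32.9,"tz":5,"turn":2.9,"claw":2},{"tx":1.4,"ty":32.9,"tz":10,"turn":2.9,"claw":2},{"tx":1.4,"ty":32.9,"tz":10,"turn":2.9,"claw":2},{"tx":1.4,"ty":32.9,"tz":10,"turn":2.9,"claw":2}]'
python3 -m crank '[{"tx":0,"ty":0,"tz":0,"turn":0,"claw":2},{"tx":0,"ty":0,"tz":0,"turn":0,"claw":2},{"tx":0,"ty":0,"tz":0,"turn":0,"claw":2}]' >/dev/null
python3 - <<'E'
from h import *
im=vision.capture('wrist');cv2.imwrite('pics/w4.png',im)
for n in ('tube_yellow','rest_free'):print(n,[(np.round(r['location'],3).tolist(),round(r['confidence'],2)) for r in pinpoint('wrist',n)])
print(axis('wrist','rest_free',.006))
im=vision.capture('side')
for n in ('tube_yellow','rest_free'):print(n,[(np.round(r['location'],3).tolist(),round(r['confidence'],2)) for r in pinpoint('side',n)])
go(.621,-.316,.036,-10,True)
E
```

```text
time_s: 8.05
ee_pos: [0.6195, -0.3152, 0.1456]
eef_rot: [[0.985, -0.172, -0.004], [-0.172, -0.985, 0.003], [-0.004, -0.002, -1.0]]
force: [0.5, 0.8, 0.3]
finger_gap: 0.0262
gripper_force: 59.1
tube_yellow [([0.576, -0.177, 0.01], 0.82), ([0.623, -0.316, 0.169], 0.58)]
rest_free []
[]
tube_yellow [([0.328, -0.107, 0.017], 0.94), ([0.62, -0.32, 0.166], 0.77), ([0.576, -0.179, 0.016], 0.57)]
rest_free [([0.622, -0.318, 0.001], 0.57)]
t=8.70 yaw=-10.0 j7=-1.37 tx 0.06 ty -0.09 tz 13.01 turn 0.01
```

View pics/w4.png

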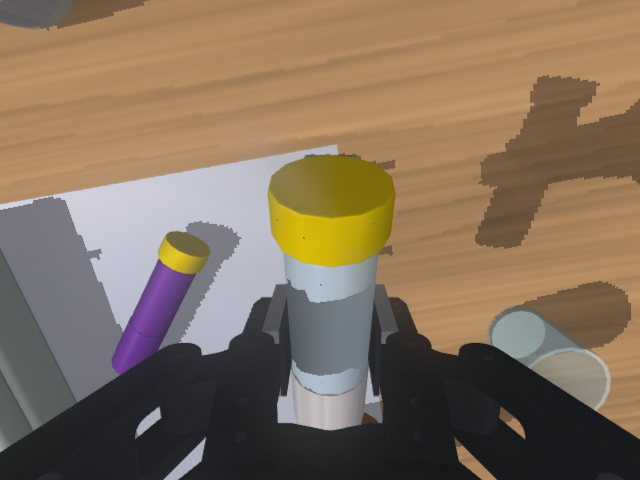

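The yellow tube is held on its axis, still tilted with its cap up, at (330,200), directly over the rest. Lowering slowly; the rest will level it.

```bash
python3 -m crank '[{"tx":0,"ty":-0.1,"tz":4,"turn":0,"claw":2},{"tx":0,"ty":-0.1,"tz":8,"turn":0,"claw":2},{"tx":0,"ty":-0.1,"tz":10,"turn":0,"claw":2},{"tx":0,"ty":-0.1,"tz":11,"turn":0,"claw":2},{"tx":0,"ty":-0.1,"tz":11.3,"turn":0,"claw":2},{"tx":0,"ty":-0.1,"tz":11.6,"turn":0,"claw":2},{"tx":0,"ty":-0.1,"tz":11.8,"turn":0,"claw":2},{"tx":0,"ty":-0.1,"tz":12,"turn":0,"claw":2},{"tx":0,"ty":-0.1,"tz":12.2,"turn":0,"claw":2},{"tx":0,"ty":-0.1,"tz":12.4,"turn":0,"claw":2},{"tx":0,"ty":-0.1,"tz":12.4,"turn":0,"claw":2}]'
```

```text
time_s: 9.8
ee_pos: [0.6233, -0.3171, 0.0277]
eef_rot: [[0.985, -0.173, 0.007], [-0.173, -0.985, -0.003], [0.007, 0.002, -1.0]]
force: [-0.9, -0.3, 12.5]
finger_gap: 0.0261
gripper_force: 60.1
```

```bash
python3 -m crank '[{"tx":0,"ty":0,"tz":0.2,"turn":0,"claw":2},{"tx":0,"ty":0,"tz":0.4,"turn":0,"claw":2},{"tx":0,"ty":0,"tz":0.6,"turn":0,"claw":2},{"tx":0,"ty":0,"tz":0.7,"turn":0,"claw":2},{"tx":0,"ty":0,"tz":0.7,"turn":0,"claw":2},{"tx":0,"ty":0,"tz":0.7,"turn":0,"claw":2}]'
```

```text
time_s: 10.4
ee_pos: [0.6251, -0.3175, 0.022]
eef_rot: [[0.985, -0.173, 0.011], [-0.173, -0.985, -0.004], [0.011, 0.003, -1.0]]
force: [4.4, -1.5, 14.0]
finger_gap: 0.0262
gripper_force: 61.0
```

```bash
python3 -m crank '[{"tx":-0.1,"ty":0,"tz":0.2,"turn":0,"claw":2},{"tx":-0.1,"ty":0,"tz":0.4,"turn":0,"claw":2},{"tx":-0.2,"ty":0,"tz":0.5,"turn":0,"claw":2},{"tx":-0.2,"ty":0,"tz":0.5,"turn":0,"claw":2},{"tx":-0.2,"ty":0,"tz":0.5,"turn":0,"claw":2}]'
python3 - <<'E'
from h import *
im=vision.capture('side');p=im[150:260,230:370]
cv2.imwrite('pics/s5.png',cv2.resize(p,None,fx=5,fy=5,interpolation=cv2.INTER_CUBIC))
E
```

```text
time_s: 10.9
ee_pos: [0.6252, -0.3175, 0.0184]
eef_rot: [[0.985, -0.172, 0.015], [-0.172, -0.985, -0.006], [0.016, 0.003, -1.0]]
force: [8.9, -2.2, 16.2]
finger_gap: 0.0263
gripper_force: 61.9
```

View pics/s5.png

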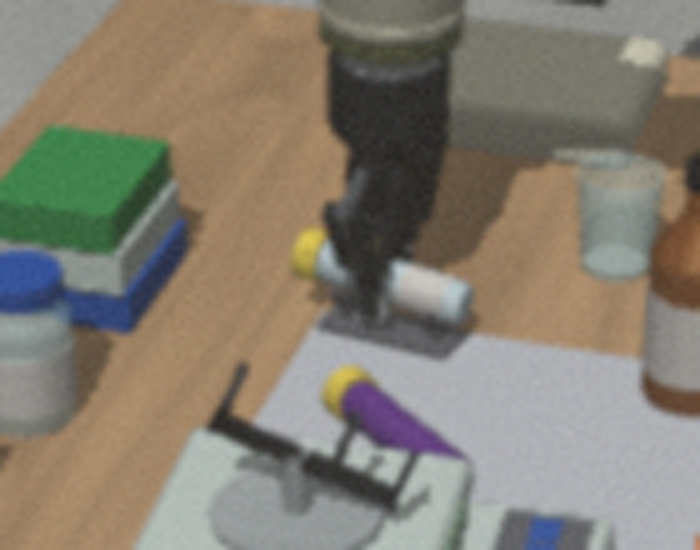

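The yellow tube is in the rest but still seems a few degrees cap-up: cap at (310,250), foot at (465,300), against a flatter base. I'll press a little further.

```bash
python3 -m crank '[{"tx":0.2,"ty":0,"tz":0.1,"turn":0,"claw":2},{"tx":0.2,"ty":0,"tz":0.2,"turn":0,"claw":2},{"tx":0.2,"ty":0,"tz":0.3,"turn":0,"claw":2},{"tx":0.2,"ty":0,"tz":0.3,"turn":0,"claw":2},{"tx":0.2,"ty":0,"tz":0.3,"turn":0,"claw":2}]'
```

```text
time_s: 11.45
ee_pos: [0.6258, -0.3177, 0.0147]
eef_rot: [[0.985, -0.173, 0.012], [-0.173, -0.985, -0.005], [0.013, 0.003, -1.0]]
force: [4.8, -2.1, 17.1]
finger_gap: 0.0265
gripper_force: 63.0
```

```bash
python3 -m crank '[{"tx":0,"ty":0,"tz":0.1,"turn":0,"claw":2},{"tx":0,"ty":0,"tz":0.2,"turn":0,"claw":2},{"tx":0,"ty":0,"tz":0.2,"turn":0,"claw":2},{"tx":0,"ty":0,"tz":0.2,"turn":0,"claw":2}]'
```

```text
time_s: 11.85
ee_pos: [0.6259, -0.3177, 0.0145]
eef_rot: [[0.985, -0.173, 0.013], [-0.173, -0.985, -0.005], [0.013, 0.003, -1.0]]
force: [-1.5, 1.7, 28.1]
finger_gap: 0.0268
gripper_force: 64.3
```

Force climbed with no further travel, so the tube is seated level. Relieve the push, open and retreat.

```bash
python3 -m crank '[{"tx":0,"ty":0,"tz":-0.3,"turn":0,"claw":2},{"tx":0,"ty":0,"tz":-0.3,"turn":0,"claw":2.6},{"tx":0,"ty":0,"tz":-0.3,"turn":0,"claw":3.4},{"tx":0,"ty":0,"tz":-0.3,"turn":0,"claw":4.5},{"tx":0,"ty":0,"tz":-0.3,"turn":0,"claw":6.5},{"tx":0,"ty":0,"tz":-0.3,"turn":0,"claw":6.5},{"tx":0,"ty":0,"tz":-3,"turn":0,"claw":6.5},{"tx":0,"ty":0,"tz":-8,"turn":0,"claw":6.5},{"tx":0,"ty":0,"tz":-13,"turn":0,"claw":8.5},{"tx":0,"ty":0,"tz":-20,"turn":0,"claw":8.5},{"tx":0,"ty":0,"tz":-26,"turn":0,"claw":8.5},{"tx":0,"ty":0,"tz":-26,"turn":0,"claw":8.5}]'
python3 - <<'E'
from h import *
vision.capture('side')
print([(np.round(r['location'],3).tolist(),round(r['confidence'],2)) for r in pinpoint('side','tube_yellow')])
vision.capture('wrist')
print([(np.round(r['location'],3).tolist(),round(r['confidence'],2)) for r in pinpoint('wrist','tube_yellow')],axis('wrist','tube_yellow',.036))
go(.6155,.2885,.29,29)
E
```

```text
time_s: 13.05
ee_pos: [0.6211, -0.3161, 0.2714]
eef_rot: [[0.985, -0.173, 0.005], [-0.173, -0.985, -0.002], [0.005, 0.001, -1.0]]
force: [0.8, -1.4, -0.2]
finger_gap: 0.0851
gripper_force: 0.0
[([0.625, -0.319, 0.033], 0.87), ([0.323, -0.11, 0.016], 0.82), ([0.574, -0.179, 0.017], 0.5)]
[([0.577, -0.176, 0.013], 0.74), ([0.628, -0.317, 0.038], 0.72)] [(0.75, [0.622, -0.314], [0.031, 0.117], 'yaw 170.0 rect 80.1', 3854), (0.67, [0.58, -0.185], [0.03, 0.119], 'yaw 139.8 rect 51.5', 3121)]
t=13.30 yaw=-9.9 j7=-1.36 tx -10.89 ty -59.42 tz -2.45 turn -7.79
```

```bash
python3 -m crank '[{"tx":-7,"ty":-30,"tz":-2.5,"turn":-4,"claw":8.5},{"tx":-7,"ty":-30,"tz":-2.5,"turn":-4,"claw":8.5},{"tx":-7,"ty":-30,"tz":-2.5,"turn":-4,"claw":8.5},{"tx":-7,"ty":-30,"tz":-2.5,"turn":-4,"claw":8.5},{"tx":-7,"ty":-30,"tz":-2.5,"turn":-4,"claw":8.5},{"tx":-14,"ty":-58,"tz":-2.5,"turn":-7.8,"claw":8.5},{"tx":-14,"ty":-58,"tz":-2.5,"turn":-7.8,"claw":8.5},{"tx":-14,"ty":-58,"tz":-2.5,"turn":-7.8,"claw":8.5},{"tx":-14,"ty":-58,"tz":-2.5,"turn":-7.8,"claw":8.5},{"tx":-14,"ty":-58,"tz":-2.5,"turn":-7.8,"claw":8.5},{"tx":-14,"ty":-58,"tz":-2.5,"turn":-7.8,"claw":8.5},{"tx":-14,"ty":-58,"tz":-2.5,"turn":-7.8,"claw":8.5}]' | head -2
python3 -m crank '[{"tx":0,"ty":0,"tz":0,"turn":0,"claw":8.5},{"tx":0,"ty":0,"tz":0,"turn":0,"claw":8.5},{"tx":0,"ty":0,"tz":0,"turn":0,"claw":8.5},{"tx":0,"ty":0,"tz":0,"turn":0,"claw":8.5}]' | head -2
python3 - <<'E'
from h import *
vision.capture('wrist')
for n in ('tube_blue','tube_blue_cap'):print(n,[(np.round(r['location'],3).tolist(),round(r['confidence'],2)) for r in pinpoint('wrist',n)])
print(axis('wrist','tube_blue',.036))
go(.6155,.2885,.036,29,True)
E
```

```text
time_s: 14.5
ee_pos: [0.5816, 0.2815, 0.2891]
time_s: 14.9
ee_pos: [0.5834, 0.2776, 0.2907]
tube_blue [([0.615, 0.291, 0.037], 0.7)]
tube_blue_cap [([0.669, 0.318, 0.038], 0.96)]
[(0.96, [0.616, 0.292], [0.119, 0.032], 'yaw 29.5 rect 29.0', 3776)]
t=15.10 yaw=29.0 j7=-1.69 tx 3.30 ty 0.69 tz 27.42 turn -0.01
```

```bash
python3 -m crank '[{"tx":3.4,"ty":0.5,"tz":5,"turn":0.2,"claw":8.5},{"tx":3.4,"ty":0.5,"tz":10,"turn":0.2,"claw":8.5},{"tx":3.4,"ty":0.5,"tz":15,"turn":0.2,"claw":8.5},{"tx":3.4,"ty":0.5,"tz":20,"turn":0.2,"claw":8.5},{"tx":3.4,"ty":0.5,"tz":20,"turn":0.2,"claw":8.5},{"tx":3.4,"ty":0.5,"tz":23,"turn":0.2,"claw":8.5},{"tx":3.4,"ty":0.5,"tz":26,"turn":0.2,"claw":8.5},{"tx":3.4,"ty":0.5,"tz":27.4,"turn":0.2,"claw":8.5},{"tx":3.4,"ty":0.5,"tz":27.4,"turn":0.2,"claw":8.5},{"tx":3.4,"ty":0.5,"tz":27.4,"turn":0.2,"claw":8.5},{"tx":3.4,"ty":0.5,"tz":27.4,"turn":0.2,"claw":8.5},{"tx":3.4,"ty":0.5,"tz":27.4,"turn":0.2,"claw":8.5}]'
python3 -m crank '[{"tx":0,"ty":0,"tz":0,"turn":0,"claw":2},{"tx":0,"ty":0,"tz":0,"turn":0,"claw":2},{"tx":0,"ty":0,"tz":0,"turn":0,"claw":2},{"tx":0,"ty":0,"tz":0,"turn":0,"claw":2},{"tx":0,"ty":0,"tz":0,"turn":0,"claw":2},{"tx":0,"ty":0,"tz":0,"turn":0,"claw":2},{"tx":0,"ty":0,"tz":0,"turn":0,"claw":2}]'
```

```text
time_s: 16.3
ee_pos: [0.616, 0.2924, 0.0194]
eef_rot: [[0.883, 0.47, 0.003], [0.47, -0.883, 0.001], [0.003, 0.0, -1.0]]
force: [-0.7, 0.5, -0.4]
finger_gap: 0.0851
gripper_force: 0.0
time_s: 17.0
ee_pos: [0.6161, 0.2902, 0.0178]
eef_rot: [[0.883, 0.469, 0.001], [0.469, -0.883, -0.002], [0.001, 0.002, -1.0]]
force: [1.6, -5.6, 4.5]
finger_gap: 0.0263
gripper_force: 58.6
```

```bash
python3 -m crank '[{"tx":0,"ty":0,"tz":-2,"turn":0,"claw":2},{"tx":0,"ty":0,"tz":-6,"turn":0,"claw":2},{"tx":0,"ty":0,"tz":-10,"turn":0,"claw":2},{"tx":0,"ty":0,"tz":-14,"turn":0,"claw":2},{"tx":0,"ty":0,"tz":-18,"turn":0,"claw":2},{"tx":0,"ty":0,"tz":-22,"turn":0,"claw":2},{"tx":0,"ty":0,"tz":-24,"turn":0,"claw":2},{"tx":0,"ty":0,"tz":-24,"turn":0,"claw":2},{"tx":0,"ty":0,"tz":-24,"turn":0,"claw":2}]'
python3 - <<'E'
from h import *
vision.capture('side');
for c in ['side']:
  for n in ('tube_blue','tube_blue_cap','cradle'):print(n,[(np.round(r['location'],3).tolist(),round(r['confidence'],2)) for r in pinpoint(c,n)])
s=status.observe();print(s['ee_pos'],s['finger_gap'])
vision.capture('top')
for n in ('tube_blue','tube_blue_cap','cradle'):print(n,[(np.round(r['location'],3).tolist(),round(r['confidence'],2)) for r in pinpoint('top',n)])
go(.580,.010,.23,4.3,True)
E
```

```text
time_s: 17.9
ee_pos: [0.6147, 0.2922, 0.2568]
eef_rot: [[0.882, 0.471, -0.0], [0.471, -0.882, 0.0], [-0.0, -0.0, -1.0]]
force: [-0.3, 0.7, -1.1]
finger_gap: 0.0264
gripper_force: 58.9
tube_blue [([0.612, 0.291, 0.278], 0.68)]
tube_blue_cap [([0.661, 0.32, 0.278], 0.78)]
cradle [([0.575, 0.011, 0.148], 0.55)]
[0.61440347 0.29151388 0.25538946] 0.026178399742908854
tube_blue []
tube_blue_cap []
cradle [([0.576, 0.013, 0.148], 0.62)]
t=18.30 yaw=28.0 j7=-1.71 tx -16.31 ty 23.23 tz 4.55 turn 4.75
```

```bash
python3 -m crank '[{"tx":-2,"ty":3,"tz":0,"turn":0.6,"claw":2},{"tx":-4,"ty":6,"tz":0,"turn":1.2,"claw":2},{"tx":-6,"ty":9,"tz":0,"turn":1.8,"claw":2},{"tx":-8,"ty":12,"tz":0,"turn":2.5,"claw":2},{"tx":-10,"ty":15,"tz":0,"turn":3.2,"claw":2},{"tx":-12,"ty":18,"tz":0,"turn":4,"claw":2},{"tx":-14,"ty":20.5,"tz":0,"turn":4.7,"claw":2},{"tx":-16.4,"ty":23.2,"tz":0,"turn":4.7,"claw":2},{"tx":-16.4,"ty":23.2,"tz":2,"turn":4.7,"claw":2},{"tx":-16.4,"ty":23.2,"tz":4.5,"turn":4.7,"claw":2},{"tx":-16.4,"ty":23.2,"tz":4.5,"turn":4.7,"claw":2},{"tx":-16.4,"ty":23.2,"tz":4.5,"turn":4.7,"claw":2}]'
python3 -m crank '[{"tx":0,"ty":0,"tz":0,"turn":0,"claw":2},{"tx":0,"ty":0,"tz":0,"turn":0,"claw":2},{"tx":0,"ty":0,"tz":0,"turn":0,"claw":2},{"tx":0,"ty":0,"tz":0,"turn":0,"claw":2},{"tx":0,"ty":0,"tz":0,"turn":0,"claw":2}]' | head -2
python3 - <<'E'
from h import *
im=vision.capture('side');p=im[170:280,230:370]
cv2.imwrite('pics/s6.png',cv2.resize(p,None,fx=5,fy=5,interpolation=cv2.INTER_CUBIC))
for n in ('tube_blue','tube_blue_cap','cradle'):print(n,[(np.round(r['location'],3).tolist(),round(r['confidence'],2)) for r in pinpoint('side',n)])
vision.capture('wrist')
for n in ('tube_blue','tube_blue_cap','tare_key_top','balance'):print(n,[(np.round(r['location'],3).tolist(),round(r['confidence'],2)) for r in pinpoint('wrist',n)])
go(.579,.0105,.146,4.3,True)
E
```

```text
time_s: 19.5
ee_pos: [0.5791, 0.0102, 0.2126]
eef_rot: [[0.997, 0.08, -0.001], [0.08, -0.997, 0.0], [-0.001, -0.0, -1.0]]
force: [-0.9, 0.4, -0.3]
finger_gap: 0.0262
gripper_force: 59.0
time_s: 20.0
ee_pos: [0.5794, 0.01, 0.2126]
tube_blue [([0.579, 0.009, 0.235], 0.85)]
tube_blue_cap [([0.632, 0.015, 0.235], 0.94), ([0.541, 0.008, 0.001], 0.44)]
cradle [([0.576, 0.015, 0.147], 0.67)]
tube_blue [([0.577, 0.009, 0.232], 0.86)]
tube_blue_cap [([0.638, 0.016, 0.23], 0.76)]
tare_key_top []
balance []
t=20.45 yaw=4.5 j7=-1.64 tx -0.03 ty -0.06 tz 8.50 turn 0.05
```

View pics/s6.png

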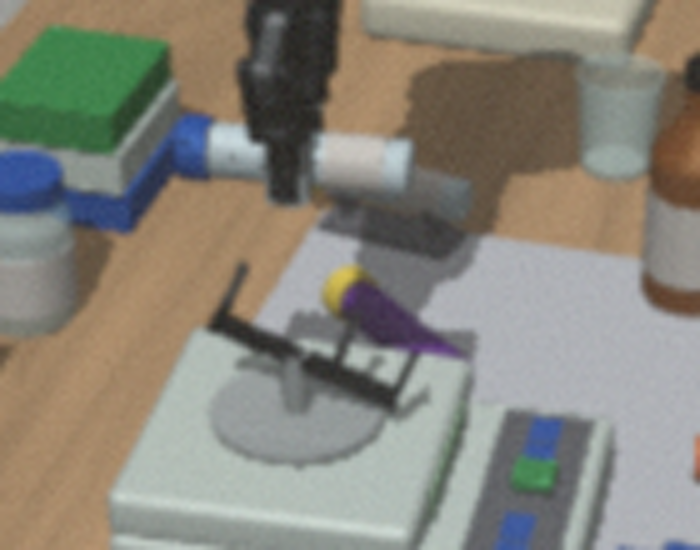

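The blue tube is level above the cradle, cap at (190,145), on the uphill (left) side. Lowering until the uphill notch tilts it.

```bash
python3 -m crank '[{"tx":0,"ty":-0.1,"tz":3,"turn":0,"claw":2},{"tx":0,"ty":-0.1,"tz":5.5,"turn":0,"claw":2},{"tx":0,"ty":-0.1,"tz":6.3,"turn":0,"claw":2},{"tx":0,"ty":-0.1,"tz":6.6,"turn":0,"claw":2},{"tx":0,"ty":-0.1,"tz":6.9,"turn":0,"claw":2},{"tx":0,"ty":-0.1,"tz":7.2,"turn":0,"claw":2},{"tx":0,"ty":-0.1,"tz":7.5,"turn":0,"claw":2},{"tx":0,"ty":-0.1,"tz":7.7,"turn":0,"claw":2},{"tx":0,"ty":-0.1,"tz":7.9,"turn":0,"claw":2},{"tx":0,"ty":-0.1,"tz":8,"turn":0,"claw":2},{"tx":0,"ty":-0.1,"tz":8,"turn":0,"claw":2}]'
```

```text
time_s: 21.55
ee_pos: [0.5808, 0.0097, 0.1357]
eef_rot: [[0.997, 0.078, 0.005], [0.078, -0.997, -0.002], [0.005, 0.002, -1.0]]
force: [-6.8, -3.7, 15.3]
finger_gap: 0.0266
gripper_force: 60.6
```

```bash
python3 -m crank '[{"tx":0,"ty":0,"tz":0.2,"turn":0,"claw":2},{"tx":0,"ty":0,"tz":0.4,"turn":0,"claw":2},{"tx":0,"ty":0,"tz":0.6,"turn":0,"claw":2},{"tx":0,"ty":0,"tz":0.7,"turn":0,"claw":2},{"tx":0,"ty":0,"tz":0.7,"turn":0,"claw":2},{"tx":0,"ty":0,"tz":0.7,"turn":0,"claw":2}]'
```

```text
time_s: 22.15
ee_pos: [0.581, 0.0099, 0.1287]
eef_rot: [[0.997, 0.078, 0.005], [0.078, -0.997, -0.001], [0.005, 0.002, -1.0]]
force: [-4.8, -3.1, 14.1]
finger_gap: 0.0263
gripper_force: 64.1
```

```bash
python3 -m crank '[{"tx":0,"ty":0,"tz":0.1,"turn":0,"claw":2},{"tx":0,"ty":0,"tz":0.2,"turn":0,"claw":2},{"tx":0,"ty":0,"tz":0.3,"turn":0,"claw":2},{"tx":0,"ty":0,"tz":0.3,"turn":0,"claw":2},{"tx":0,"ty":0,"tz":0.3,"turn":0,"claw":2}]'
```

```text
time_s: 22.65
ee_pos: [0.5813, 0.0099, 0.126]
eef_rot: [[0.997, 0.078, 0.006], [0.078, -0.997, -0.001], [0.006, 0.002, -1.0]]
force: [-5.7, -3.4, 15.9]
finger_gap: 0.0263
gripper_force: 65.9
```

```bash
python3 -m crank '[{"tx":0,"ty":0,"tz":0.1,"turn":0,"claw":2},{"tx":0,"ty":0,"tz":0.2,"turn":0,"claw":2},{"tx":0,"ty":0,"tz":0.2,"turn":0,"claw":2},{"tx":0,"ty":0,"tz":0.2,"turn":0,"claw":2}]'
python3 - <<'E'
from h import *
im=vision.capture('side');p=im[170:280,230:370]
cv2.imwrite('pics/s7.png',cv2.resize(p,None,fx=5,fy=5,interpolation=cv2.INTER_CUBIC))
for n in ('tube_blue','tube_blue_cap'):print(n,[(np.round(r['location'],3).tolist(),round(r['confidence'],2)) for r in pinpoint('side',n)])
E
```

```text
time_s: 23.05
ee_pos: [0.5814, 0.01, 0.125]
eef_rot: [[0.997, 0.078, 0.007], [0.078, -0.997, -0.001], [0.007, 0.002, -1.0]]
force: [-8.0, -3.4, 23.2]
finger_gap: 0.0265
gripper_force: 67.3
tube_blue [([0.576, 0.006, 0.149], 0.72)]
tube_blue_cap [([0.633, 0.012, 0.169], 0.86)]
```

View pics/s7.png

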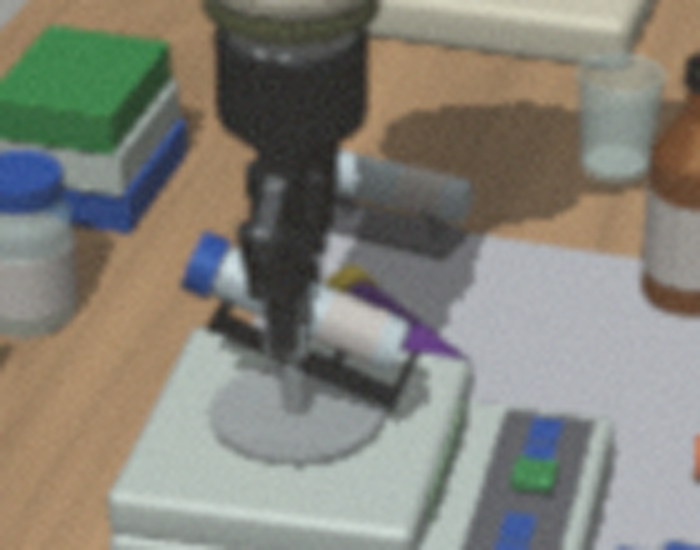

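The blue tube is tilted in the cradle, cap at (205,265) uphill and foot at (400,340), nearly parallel to the spine. One more small press to seat it.

```bash
python3 -m crank '[{"tx":0,"ty":0,"tz":0.1,"turn":0,"claw":2},{"tx":0,"ty":0,"tz":0.2,"turn":0,"claw":2},{"tx":0,"ty":0,"tz":0.2,"turn":0,"claw":2},{"tx":0,"ty":0,"tz":0.2,"turn":0,"claw":2}]'
```

```text
time_s: 23.6
ee_pos: [0.5815, 0.01, 0.1247]
eef_rot: [[0.997, 0.078, 0.008], [0.078, -0.997, -0.002], [0.007, 0.002, -1.0]]
force: [-15.3, -4.1, 35.5]
finger_gap: 0.0265
gripper_force: 68.7
```

```bash
python3 -m crank '[{"tx":0,"ty":0,"tz":-0.3,"turn":0,"claw":2},{"tx":0,"ty":0,"tz":-0.5,"turn":0,"claw":2},{"tx":0,"ty":0,"tz":-0.5,"turn":0,"claw":2},{"tx":0,"ty":0,"tz":-0.5,"turn":0,"claw":2.6},{"tx":0,"ty":0,"tz":-0.5,"turn":0,"claw":3.2},{"tx":0,"ty":0,"tz":-0.5,"turn":0,"claw":4.5},{"tx":0,"ty":0,"tz":-0.5,"turn":0,"claw":6.5},{"tx":0,"ty":0,"tz":-0.5,"turn":0,"claw":6.5}]'
python3 -m crank '[{"tx":0,"ty":0,"tz":-2,"turn":0,"claw":6.5},{"tx":0,"ty":0,"tz":-5,"turn":0,"claw":6.5},{"tx":-2,"ty":0,"tz":-10,"turn":0,"claw":6.5},{"tx":-5,"ty":0,"tz":-15,"turn":0,"claw":4},{"tx":-9,"ty":0,"tz":-15,"turn":0,"claw":0},{"tx":-9,"ty":0,"tz":-15,"turn":0,"claw":0},{"tx":-9,"ty":0,"tz":-15,"turn":0,"claw":0},{"tx":-9,"ty":0,"tz":-15,"turn":0,"claw":0},{"tx":-9,"ty":0,"tz":-15,"turn":0,"claw":0},{"tx":-9,"ty":0,"tz":-15,"turn":0,"claw":0}]'
python3 - <<'E'
from h import *
im=vision.capture('side');p=im[170:280,230:370]
cv2.imwrite('pics/s8.png',cv2.resize(p,None,fx=5,fy=5,interpolation=cv2.INTER_CUBIC))
for n in ('tube_blue','tube_blue_cap','tare_key_top'):print(n,[(np.round(r['location'],3).tolist(),round(r['confidence'],2)) for r in pinpoint('side',n)])
vision.capture('wrist')
for n in ('tube_blue','tube_blue_cap','tare_key_top'):print(n,[(np.round(r['location'],3).tolist(),round(r['confidence'],2)) for r in pinpoint('wrist',n)])
print(axis('wrist','tube_blue',.146),axis('wrist','tare_key_top',.0615))
go(.4545,.001,.08)
E
```

```text
time_s: 24.4
ee_pos: [0.5789, 0.0113, 0.1229]
eef_rot: [[0.997, 0.08, -0.001], [0.08, -0.997, 0.0], [-0.001, -0.0, -1.0]]
force: [0.8, -0.2, 0.0]
finger_gap: 0.065
gripper_force: 0.0
time_s: 25.4
ee_pos: [0.4899, 0.004, 0.2725]
eef_rot: [[0.997, 0.079, -0.002], [0.079, -0.997, 0.001], [-0.001, -0.001, -1.0]]
force: [-0.5, -0.4, -0.5]
finger_gap: 0.0001
gripper_force: 0.0
tube_blue [([0.578, 0.009, 0.149], 0.61), ([0.621, -0.318, -0.004], 0.37)]
tube_blue_cap [([0.635, 0.012, 0.174], 0.82), ([0.54, 0.464, 0.027], 0.53)]
tare_key_top [([0.454, -0.002, 0.058], 0.6)]
tube_blue [([0.577, 0.008, 0.146], 0.79)]
tube_blue_cap []
tare_key_top [([0.455, -0.0, 0.064], 0.8)]
[(0.94, [0.575, 0.01], [0.102, 0.034], 'yaw 3.9 rect 4.6', 7624), (0.38, [0.48, 0.005], [0.017, 0.015], 'yaw 158.4 rect 4.6', 511)] [(0.62, [0.454, 0.003], [0.022, 0.021], 'yaw 10.5 rect 4.6', 520)]
t=25.90 yaw=4.5 j7=-1.59 tx -3.51 ty 0.01 tz 19.34 turn 0.00
```

View pics/s8.png

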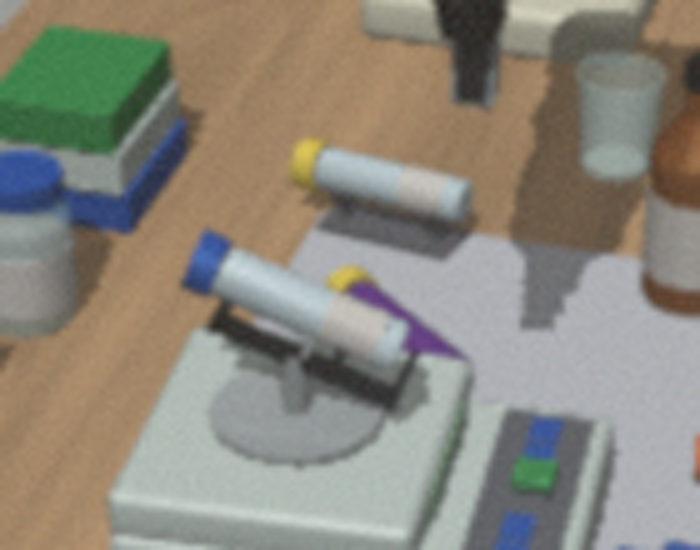

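Blue rests in both notches with its cap uphill at (208,262), and yellow lies level in the bench rest at (310,165)-(465,200). Going over the key with the fingers closed.

```bash
python3 -m crank '[{"tx":-3.5,"ty":0,"tz":5,"turn":0,"claw":0},{"tx":-3.5,"ty":0,"tz":10,"turn":0,"claw":0},{"tx":-3.5,"ty":0,"tz":15,"turn":0,"claw":0},{"tx":-3.5,"ty":0,"tz":18,"turn":0,"claw":0},{"tx":-3.5,"ty":0,"tz":19.5,"turn":0,"claw":0},{"tx":-3.5,"ty":0,"tz":19.5,"turn":0,"claw":0},{"tx":-3.5,"ty":0,"tz":19.5,"turn":0,"claw":0},{"tx":-3.5,"ty":0,"tz":19.5,"turn":0,"claw":0},{"tx":-3.5,"ty":0,"tz":19.5,"turn":0,"claw":0},{"tx":-3.5,"ty":0,"tz":19.5,"turn":0,"claw":0},{"tx":-3.5,"ty":0,"tz":19.5,"turn":0,"claw":0},{"tx":-3.5,"ty":0,"tz":19.5,"turn":0,"claw":0}]'
python3 - <<'E'
from h import *
im=vision.capture('side');p=im[210:300,290:390]
cv2.imwrite('pics/s9.png',cv2.resize(p,None,fx=6,fy=6,interpolation=cv2.INTER_CUBIC))
go(.4545,.001,.064);s=status.observe();print(s['ee_pos'],s['force'])
E
```

```text
time_s: 27.1
ee_pos: [0.4548, 0.001, 0.0786]
eef_rot: [[0.997, 0.079, 0.001], [0.079, -0.997, -0.0], [0.001, 0.0, -1.0]]
force: [-0.0, 1.5, 0.4]
finger_gap: 0.0
gripper_force: 0.0
t=27.15 yaw=4.5 j7=-1.63 tx -0.02 ty 0.00 tz 1.45 turn 0.00
[0.45469672 0.00103448 0.07849105] [ 0.21451685 -0.32668334  0.11991134]
```

View pics/s9.png

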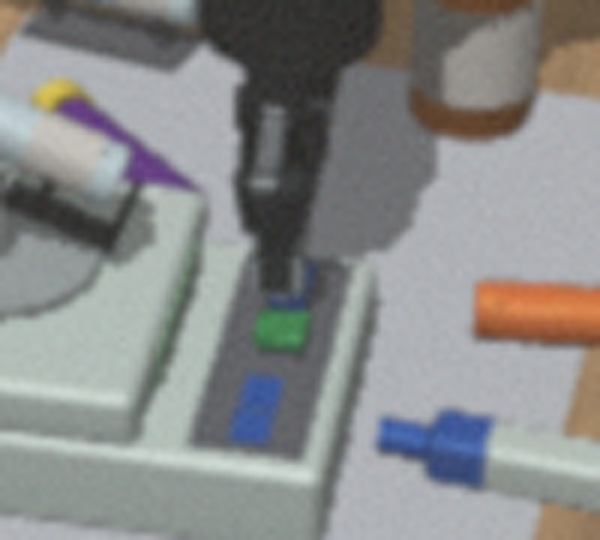

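The closed fingertips, at (280,290), are directly above the green key at (282,325). Approaching in small steps.

```bash
python3 -m crank '[{"tx":0,"ty":0,"tz":0.8,"turn":0,"claw":0},{"tx":0,"ty":0,"tz":1.4,"turn":0,"claw":0},{"tx":0,"ty":0,"tz":1.5,"turn":0,"claw":0},{"tx":0,"ty":0,"tz":1.5,"turn":0,"claw":0},{"tx":0,"ty":0,"tz":1.5,"turn":0,"claw":0},{"tx":0,"ty":0,"tz":1.5,"turn":0,"claw":0}]'
for i in 1; do python3 -m crank '[{"tx":0,"ty":0,"tz":0.1,"turn":0,"claw":0},{"tx":0,"ty":0,"tz":0.15,"turn":0,"claw":0},{"tx":0,"ty":0,"tz":0.15,"turn":0,"claw":0},{"tx":0,"ty":0,"tz":0.15,"turn":0,"claw":0}]'; done
```

```text
time_s: 27.75
ee_pos: [0.4548, 0.0011, 0.0635]
eef_rot: [[0.997, 0.079, 0.0], [0.079, -0.997, 0.0], [0.0, -0.0, -1.0]]
force: [0.8, -0.1, -0.4]
finger_gap: 0.0001
gripper_force: 0.0
time_s: 28.15
ee_pos: [0.4546, 0.0011, 0.0619]
eef_rot: [[0.997, 0.079, 0.0], [0.079, -0.997, 0.0], [0.0, -0.0, -1.0]]
force: [-0.7, 0.2, -0.1]
finger_gap: -0.0001
gripper_force: 0.0
```

```bash
python3 -m crank '[{"tx":0,"ty":0,"tz":0.1,"turn":0,"claw":0},{"tx":0,"ty":0,"tz":0.1,"turn":0,"claw":0},{"tx":0,"ty":0,"tz":0.1,"turn":0,"claw":0}]'
```

```text
time_s: 28.45
ee_pos: [0.4547, 0.0011, 0.061]
eef_rot: [[0.997, 0.079, 0.0], [0.079, -0.997, 0.0], [0.0, -0.0, -1.0]]
force: [1.0, 0.9, 1.4]
finger_gap: -0.0002
gripper_force: 0.8
```

```bash
python3 -m crank '[{"tx":0,"ty":0,"tz":0.1,"turn":0,"claw":0},{"tx":0,"ty":0,"tz":0.1,"turn":0,"claw":0},{"tx":0,"ty":0,"tz":0.1,"turn":0,"claw":0}]'
```

```text
time_s: 28.75
ee_pos: [0.4547, 0.0011, 0.06]
eef_rot: [[0.997, 0.079, 0.0], [0.079, -0.997, 0.0], [0.0, -0.0, -1.0]]
force: [-1.7, 0.0, 3.5]
finger_gap: 0.0002
gripper_force: 2.0
```

```bash
python3 -m crank '[{"tx":0,"ty":0,"tz":0.1,"turn":0,"claw":0},{"tx":0,"ty":0,"tz":0.1,"turn":0,"claw":0},{"tx":0,"ty":0,"tz":0.1,"turn":0,"claw":0}]'
```

```text
time_s: 29.05
ee_pos: [0.4547, 0.0011, 0.0588]
eef_rot: [[0.997, 0.079, 0.0], [0.079, -0.997, 0.0], [0.0, -0.0, -1.0]]
force: [0.0, -0.6, 3.0]
finger_gap: -0.0003
gripper_force: 1.5
```

```bash
python3 -m crank '[{"tx":0,"ty":0,"tz":0.07,"turn":0,"claw":0},{"tx":0,"ty":0,"tz":0.07,"turn":0,"claw":0},{"tx":0,"ty":0,"tz":0.07,"turn":0,"claw":0}]'
```

```text
time_s: 29.35
ee_pos: [0.4547, 0.0011, 0.0581]
eef_rot: [[0.997, 0.079, 0.0], [0.079, -0.997, 0.0], [0.0, -0.0, -1.0]]
force: [1.1, 0.4, 2.9]
finger_gap: 0.0
gripper_force: 0.9
```

The force climbed to 3.5 N and then fell at 3.4 mm depth, so the key has clicked. Release and retreat.

```bash
python3 -m crank '[{"tx":0,"ty":0,"tz":-0.5,"turn":0,"claw":0},{"tx":0,"ty":0,"tz":-2,"turn":0,"claw":0},{"tx":0,"ty":0,"tz":-6,"turn":0,"claw":0},{"tx":0,"ty":0,"tz":-11,"turn":0,"claw":0},{"tx":0,"ty":0,"tz":-16,"turn":0,"claw":0},{"tx":0,"ty":0,"tz":-20,"turn":0,"claw":0},{"tx":0,"ty":0,"tz":-20,"turn":0,"claw":0},{"tx":0,"ty":0,"tz":-20,"turn":0,"claw":0},{"tx":0,"ty":0,"tz":-20,"turn":0,"claw":0}]'
python3 - <<'E'
from h import *
vision.capture('side')
for n in ('tube_yellow','tube_blue','tube_blue_cap','tube_red','tare_key_top','amber_bottle_top','beaker_mid'):print(n,[(np.round(r['location'],3).tolist(),round(r['confidence'],2)) for r in pinpoint('side',n)][:3])
E
```

```text
time_s: 30.25
ee_pos: [0.4537, 0.001, 0.2567]
eef_rot: [[0.997, 0.079, -0.003], [0.079, -0.997, 0.0], [-0.003, -0.0, -1.0]]
force: [-0.4, -0.6, -0.1]
finger_gap: 0.0001
gripper_force: 0.0
tube_yellow [([0.626, -0.316, 0.036], 0.9), ([0.324, -0.106, 0.014], 0.62), ([0.578, -0.18, 0.021], 0.41)]
tube_blue [([0.579, 0.005, 0.148], 0.96)]
tube_blue_cap [([0.634, 0.01, 0.168], 0.84)]
tube_red [([0.403, 0.306, 0.03], 0.63)]
tare_key_top [([0.454, -0.002, 0.06], 0.48)]
amber_bottle_top [([0.418, -0.302, 0.151], 0.57)]
beaker_mid [([0.496, -0.451, 0.036], 0.89), ([0.576, 0.013, 0.149], 0.75)]
```

```bash
python3 -c "
from bench import workorder
print(workorder.sign_off())"
```

```text
the job is handed in; nothing more can be done
None
```

I handed in the job at about 30 s: the yellow-capped tube lies level in the bench rest, the blue-capped tube sits in both cradle notches with its cap uphill, and I pressed the green key about 3.4 mm, past its click but short of its stop, then released it; the hand-in gave no verdict.

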